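# Hang the pastel bin on the rail and refill it

### The arm

A 6-joint arm with a two-finger parallel gripper is mounted at the origin on the work surface; the furniture and walls round the work are solid. World frame = base frame: x ahead of the robot, y to its left, z up, the work surface at z = 0. Lengths are in m, angles in rad, forces in N, time in s.
With the tool pointing down it reaches from about 0.15 to 0.775 m from the base axis. Payload 6.1 kg.
Tool frame: the origin (TCP) lies at the very end of the fingers, on their centre line; the grasp point (between the pads) lies 19 mm behind it (pinch_z is the distance from the TCP to the grasp point, in m); z points along the fingers, y is the line along which they close (so a half turn about z gives the same grasp; the last joint's range is limited). The gripper opens to 85 mm and grips with 20 to 120 N. Pads are 22 mm wide; open, the fingers measure 114 mm over their backs; the gripper's body (76 mm by 85 mm) begins 54 mm behind the grasp point. The pads swing forward as they close: fully open they stand 13 mm farther back than shut.
Start: joints at [1.257, 0.126, -0.04, 1.405, 0, 1.571], TCP at [0.162, 0.499, 0.231] pointing down, gripper open.
Joint ranges: [-2.72, 2.72], [-0.95, 1.95], [-1.27, 1.35], [-1.78, 2.02], [-1.46, 1.47], [-3.14, 3.14]. Speed limits (rad/s): [2.39, 2.39, 3.01, 3.14, 3.14, 3.14].

### API

Orientations are given as [roll, pitch, yaw] about the fixed x, y, z axes, in that order (R = Rz(yaw) Ry(pitch) Rx(roll)).
In Python, from bench import * gives the robot as it stands. Calls block until the motion is done:
- move_pose(position, orientation): joint-space move of the TCP to a pose.
- move_linear(position, orientation=None, max_speed=0.15): straight line of the TCP; orientation=None keeps the orientation; max_speed is the mean speed in m/s.
- movej(angles): joint-space move.
- gripper_to(opening, f_grip=None): opening from 0.0 (shut) to 1.0 (fully open); f_grip is the grip in N (None keeps the last); returns when the fingers have stopped.
- pause(seconds).
- inverse_kinematics(position, orientation): joint angles nearest the present ones, or None.
- sense(): the state.
- camera(name): name is "side" or "top"; returns a dict with "frame" (480x640x3 uint8, blue, green, red), "fx", "fy", "cx", "cy" (pixels), "k1" (the pictures are not rectified: a ray, as slopes to the right and down, at radius r is drawn at 1 + k1 r^2 times it, then the intrinsics apply), "world_from_camera" (4x4, takes a point from camera to world coordinates). Camera axes: x right, y down, z forward; pixel columns grow to the right and rows downward; lengths in m; the calibration is good to about 2 mm. A picture is of the moment at which its call begins. There is no depth.
A pose or a line that the arm cannot do raises PlanningError and nothing moves.
- finish_job(): hands the job in; it is judged then, once.
Trained networks look in a picture, given as the dict that the camera call returned (one of the last four; its "shot" number tells which), for a name from the list of things; names that differ only in an ending like _2 or _b are one class to them, and where a whole thing is asked for, a point or a joint stands for the part that bears it (a point fixed in the world has none). Each returns a list of dicts, best first, with "conf" (0 to 1); they miss things now and then, are a little off and sometimes report something else, mostly with a low value. They report only what shows in the picture. A call takes as long as a camera call.
- masks_of(picture, name): "mask" (480x640 bool, what is visible of it) and "bbox" ([left, top, width, height] in pixels, round what is visible of it).
The state is a dict: "time": time; "joints": joint angles; "joint_vel": joint speeds; "tau": joint torques, N m; "tool_pos": TCP position; "ee_rot": TCP orientation; "ft_force": force on the tool from outside, world axes, zero at the start; "wrist_torque": the same for the moment, N m; "width": opening from 0.0 (shut) to 1.0 (fully open); "gripper_force": force on a finger pad.
Only numpy, scipy, OpenCV 4.12 (cv2) and the standard library are available. Lean on these libraries where they do the work, as an engineer would, in place of code of your own. Each camera call takes 0.05 s, during which the arm holds its last target. There are 200 camera calls.

### The job

Hang the empty blue bin on the free stretch of the rail stand: lower it, without dropping it, until its folded saddle straddles the upper bar and the pocket hangs on the near side, leaning on the lower bar. Once it hangs by itself, pick up the orange beaker, tip all six pastel stubs out of it into the bin, and set the beaker back down gently, upright on the bare table. Leave the rinse cup and the yellow paint bottle in the middle where they stand.

Things in the scene. Friction and masses are not known exactly. Their poses are not given: they have to be found in the camera images.
- rail: Fixed two-bar desktop rail stand; its place and yaw vary. Origin on the table under the middle of the upper bar; y along the bars, -x its near side (robot), z up. Bars are clear from y = -230 to +230 mm; at both ends dark uprights 12 mm square, 156 mm high, on feet from x = -65 to +85 mm, 13 mm high.
- rail_bar (a point): Middle of the upper bar, on its axis, 150 mm above the table; axes as rail. The bar is dark steel, 12 mm diameter.
- rail_lower (a point): Middle of the lower bar, on its axis: 10 mm diameter, 85 mm above the table, 6.5 mm nearer (rail -x) than the upper bar.
- other_bin: Fixed grey bin of the same make as the blue one, already hanging somewhere along the rail, full of long pastels that stand up to 0.155 m above the table. It takes 104 mm of the bar, centred on its origin (centre of the pocket's underside; axes as the rail's). At times left, at times right of the middle: the longer free side has at least 170 mm.
- saddle_bin: Loose blue sheet-metal bin, 0.22 kg, standing on the table. Origin: centre of the pocket's underside; -x its front, y along its width, z up. Pocket 104 mm wide (y), 64 deep (x -32 to +32), 72 high, open on top, walls 3 mm, floor top at z 9; its bottom rear edge is raked off by 8 mm. Folded saddle behind: see saddle. Hung, its underside is about 59 mm above the table.
- saddle (a point): Middle of the saddle's gap, at bin x 42, y 0, z 91 mm; the bar's axis lies within 5 mm of it when hung. The back wall rises as a 70 mm wide tongue and folds backwards into an upside-down U: outside x 29 to 55 mm, gap x 32 to 52, top z 100, underside of fold z 97. It is open below; pinch it from above across x (26 mm), one finger in the pocket, one behind the flap.
- saddle_flap (a point): Bottom of the saddle's rear flap (bin x 56, y 0, z 34 mm): the flap goes down from the fold to z 44 mm, then a lip flares backwards by 6 mm down to z 34. It must clear the upper bar (top 156 mm) and go down behind it. When hung the flap touches the bar's far side or nearly, and the pocket's back wall leans on the lower bar.
- bin_mouth (a point): Centre of the blue pocket's open top (58 mm by 98 mm inside), 72 mm above its underside.
- beaker: Loose orange beaker, about 60 g, upright on the table: 85 mm high, round, 67 mm diameter at the rim, tapering to 49 mm at the foot, wall 3 mm. Origin: centre of its underside, z along its axis up. The six stubs fill its lower half. Gripped loosely it can swing between the fingers: about 70 N holds it firmly, and does no harm. The stubs slide out when it is tipped some 20 degrees past level.
- beaker_rim (a point): Centre of the beaker's mouth, 85 mm above its underside.
- stub0: Red pastel stub, square stick 14 x 14 x 23 mm, waxy and slippery, about 10 g, origin at its centre; starts in the beaker.
- stub1: Yellow ochre pastel stub, square stick 14 x 14 x 23 mm, waxy and slippery, about 10 g, origin at its centre; starts in the beaker.
- stub2: Blue pastel stub, square stick 14 x 14 x 23 mm, waxy and slippery, about 10 g, origin at its centre; starts in the beaker.
- stub3: Green pastel stub, square stick 14 x 14 x 23 mm, waxy and slippery, about 10 g, origin at its centre; starts in the beaker.
- stub4: Brown pastel stub, square stick 14 x 14 x 23 mm, waxy and slippery, about 10 g, origin at its centre; starts in the beaker.
- stub5: Mauve pastel stub, square stick 14 x 14 x 23 mm, waxy and slippery, about 10 g, origin at its centre; starts in the beaker.
- rinse_cup: Loose white rinse cup, bystander in the middle, 83 mm diameter, 106 mm high, origin at centre of its underside.
- paint_yellow: Loose yellow paint bottle with a black cap, bystander beside the rinse cup, 47 mm diameter, 134 mm high, origin at centre of its underside.

How it is judged:
On the way, in this order (a step that is already met when the one before it is completed fails the run):
1. the empty blue bin hangs on the upper bar by its saddle, let go (x of saddle in the frame of rail_bar between -0.01 and 0.01 m and z of saddle in the frame of rail_bar between -0.006 and 0.006 m and y of saddle in the frame of rail_bar between -0.19 and 0.19 m and x of bin_mouth in the frame of rail_bar below -0.02 m and angle between saddle_bin's own z axis and vertical below 0.14 rad and angle between the y axis of saddle_bin and the y axis of rail, either way round below 0.15 rad and contact force between saddle_bin and rail above 0.3 N and contact force between saddle_bin and the fingers below 0.05 N), for 0.3 s.
2. the beaker is tipped over the hanging bin (angle between beaker's own z axis and vertical above 0.9 rad and height (world z) of beaker_rim above 0.1 m and horizontal distance between beaker_rim and bin_mouth below 0.1 m and contact force between beaker and the fingers above 0.3 N).
3. all six stubs lie in the hanging bin (all of step 1 and x of stub0 in the frame of saddle_bin between -0.031 and 0.031 m and y of stub0 in the frame of saddle_bin between -0.051 and 0.051 m and z of stub0 in the frame of saddle_bin between 0 and 0.072 m and x of stub1 in the frame of saddle_bin between -0.031 and 0.031 m and y of stub1 in the frame of saddle_bin between -0.051 and 0.051 m and z of stub1 in the frame of saddle_bin between 0 and 0.072 m and x of stub2 in the frame of saddle_bin between -0.031 and 0.031 m and y of stub2 in the frame of saddle_bin between -0.051 and 0.051 m and z of stub2 in the frame of saddle_bin between 0 and 0.072 m and x of stub3 in the frame of saddle_bin between -0.031 and 0.031 m and y of stub3 in the frame of saddle_bin between -0.051 and 0.051 m and z of stub3 in the frame of saddle_bin between 0 and 0.072 m and x of stub4 in the frame of saddle_bin between -0.031 and 0.031 m and y of stub4 in the frame of saddle_bin between -0.051 and 0.051 m and z of stub4 in the frame of saddle_bin between 0 and 0.072 m and x of stub5 in the frame of saddle_bin between -0.031 and 0.031 m and y of stub5 in the frame of saddle_bin between -0.051 and 0.051 m and z of stub5 in the frame of saddle_bin between 0 and 0.072 m), for 0.2 s.
At the end, for the whole second after the job is handed in: The blue bin hangs released on the upper bar (saddle centre within 10 mm across and 6 mm in height of the bar's axis, tilt under 0.14 rad, parallel within 0.15 rad) with all six stubs in its pocket; the beaker stands upright (0.1 rad) on the bare table; all at rest (all of step 3 and angle between beaker's own z axis and vertical below 0.1 rad and height (world z) of beaker below 0.008 m and linear speed of each of beaker, saddle_bin below 0.02 m/s); the robot touches nothing.
It fails at once if the bin is let go in the air above the bar instead of being lowered onto it (height (world z) of saddle above 0.175 m and contact force between saddle_bin and the fingers below 0.05 N).
It fails at once if the beaker is let go in the air (height (world z) of beaker above 0.04 m and contact force between beaker and the fingers below 0.05 N).
It fails at once if the rinse cup is moved by more than 30 mm or tipped (distance of rinse_cup from where it was at the start of the episode above 0.03 m or angle between rinse_cup's own z axis and vertical above 0.3 rad).
It fails at once if the yellow paint bottle is moved by more than 30 mm or tipped (distance of paint_yellow from where it was at the start of the episode above 0.03 m or angle between paint_yellow's own z axis and vertical above 0.3 rad).
It also fails if it takes over 72 s, if anything falls off the work surface, if the arm or the gripper's body presses on something with over 40 N, if the wrist force passes 120 N, or if a joint passes its speed limit or range.

## Working session

There is one attempt and no reset: what is moved stays moved. The work goes in short steps, each a Python script; the robot and the scene stay as the last script left them, time stands still between calls to the robot, and variables do not carry over. Pictures are saved under pics/ and viewed, at most 10 in all, crops included, and the job is handed in when it is done.

```bash
mkdir -p pics; ls; cat > h.py <<'E'
from bench import *
import numpy as np, cv2
from scipy.spatial.transform import Rotation as R
def und(c,uv):
    K=np.array([[c["fx"],0,c["cx"]],[0,c["fy"],c["cy"]],[0,0,1]])
    return cv2.undistortPoints(np.array(uv,float).reshape(-1,1,2),K,np.array([c["k1"],0,0,0,0.]))[:,0]
def ray(c,uv):
    T=np.array(c["world_from_camera"]); p=und(c,[uv])[0]
    return T[:3,3],T[:3,:3]@np.array([p[0],p[1],1])
def on_z(c,uv,z):
    o,d=ray(c,uv); return o+d*(z-o[2])/d[2]
def proj(c,P):
    T=np.linalg.inv(np.array(c["world_from_camera"])); P=np.atleast_2d(P)@T[:3,:3].T+T[:3,3]
    s=P[:,:2]/P[:,2:]; s=s*(1+c["k1"]*(s**2).sum(1,keepdims=True))
    return s*[c["fx"],c["fy"]]+[c["cx"],c["cy"]]
def tri(a,ua,b,ub):
    (o1,d1),(o2,d2)=ray(a,ua),ray(b,ub); A=np.c_[d1,-d2]; t=np.linalg.lstsq(A,o2-o1,rcond=None)[0]
    p,q=o1+t[0]*d1,o2+t[1]*d2; return (p+q)/2,np.linalg.norm(p-q)
E
python3 - <<'E'
from h import *
np.set_printoptions(precision=4,suppress=True)
for n in("top","side"):
    c=camera(n); cv2.imwrite(f"pics/{n}0.png",c["frame"]); print(n,c["fx"],c["k1"],np.array(c["world_from_camera"]))
    for k in("rail","other_bin","saddle_bin","saddle","beaker","rinse_cup","paint_yellow"):
        for m in masks_of(c,k)[:2]:
            q=np.argwhere(m["mask"]); print(k,round(m["conf"],2),m["bbox"],q.mean(0)[::-1] if len(q) else None)
print(sense())
E
```

```text
bench.py
pics
top 493.00539911416683 0.024714605336905733 [[-0.0148 -0.9966  0.0817  0.4374]
 [-0.9997  0.0161  0.0161 -0.0063]
 [-0.0174 -0.0814 -0.9965  0.9597]
 [ 0.      0.      0.      1.    ]]
rail 0.84 [155.5, 130.5, 301.1, 96.6] [303.2225 169.5822]
other_bin 0.63 [280.8, 159.4, 66.8, 64.5] [313.8496 194.5674]
saddle_bin 0.78 [170.8, 269.4, 67.2, 59.2] [202.1987 299.74  ]
saddle 0.89 [171.9, 265.9, 69.0, 63.0] [202.2763 299.4437]
rinse_cup 0.81 [322.5, 264.9, 52.3, 48.2] [350.7954 290.3942]
paint_yellow 0.93 [274.9, 264.8, 32.8, 29.0] [291.6667 278.327 ]
paint_yellow 0.54 [155.6, 128.6, 303.3, 97.5] [304.4461 170.1659]
side 483.78914777349735 -0.0009757999305632665 [[-0.9999 -0.0106  0.0115  0.5058]
 [-0.0156  0.6222 -0.7827  0.6789]
 [ 0.0011 -0.7828 -0.6223  0.636 ]
 [ 0.      0.      0.      1.    ]]
rail 0.83 [177.0, 155.9, 141.4, 257.1] [239.2372 318.9963]
other_bin 0.72 [253.4, 208.6, 60.7, 77.7] [285.8869 246.8767]
other_bin 0.66 [358.7, 323.9, 81.2, 92.7] [398.7531 368.8465]
saddle_bin 0.74 [359.6, 321.8, 76.3, 94.0] [399.3917 368.8213]
saddle_bin 0.42 [176.0, 153.8, 139.8, 258.7] [238.3218 321.6782]
saddle 0.62 [358.4, 325.9, 84.7, 89.0] [398.9356 369.0392]
beaker 0.97 [345.1, 169.2, 35.1, 45.4] [361.4052 188.1886]
beaker 0.52 [351.6, 247.1, 28.5, 70.1] [367.7762 282.8603]
rinse_cup 0.73 [354.1, 211.3, 44.7, 71.6] [378.0126 237.4165]
rinse_cup 0.27 [358.5, 325.5, 83.3, 89.3] [399.0352 369.0663]
{'time': 0.8, 'joints': array([ 1.257 ,  0.1258, -0.0396,  1.4054,  0.    ,  1.5708]), 'joint_vel': array([-0.001 ,  0.001 , -0.0015, -0.0001,  0.0001, -0.0029]), 'tau': array([ -0.0032, -43.5647,  35.3065,   0.0008,  -0.    ,  -0.    ]), 'tool_pos': array([0.1621, 0.4994, 0.2313]), 'ee_rot': array([ 3.1415, -0.    ,  2.8278]), 'ft_force': array([0.1509, 0.3896, 0.7118]), 'wrist_torque': array([-0.0317,  0.0262,  0.0302]), 'gripper_force': 0.0, 'width': 1.0010242142014092}
```

View pics/top0.png

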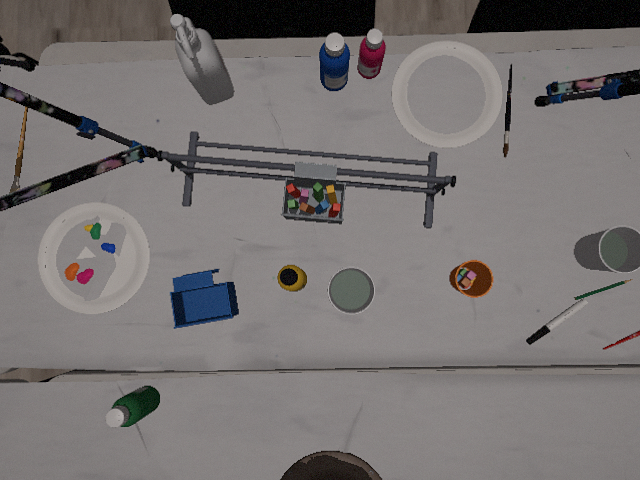

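View pics/side0.png

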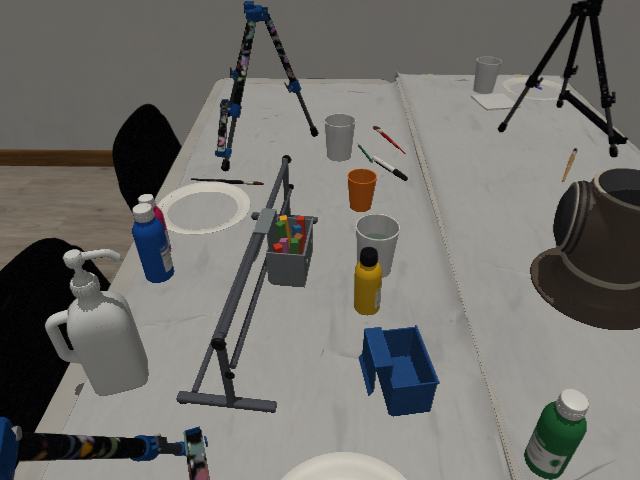

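Top view: the rail runs across at about (160,155) to (452,182), and the grey bin hangs at (313,195). The blue bin is at (203,300) with its saddle toward the rail. The bottle (291,278), the cup (351,290) and the beaker (471,279) stand in a row. The side view agrees. The longer free stretch is to the left (+y). Next I'll fit the poses by silhouette.

```bash
cat > fit.py <<'E'
from h import *
from scipy.optimize import minimize
def box(x0,x1,y0,y1,z0,z1): return np.array([[x,y,z] for x in(x0,x1) for y in(y0,y1) for z in(z0,z1)])/1000
def cyl(r0,z0,r1,z1):
    a=np.linspace(0,2*np.pi,32,endpoint=False); return np.array([[r*np.cos(t),r*np.sin(t),z] for r,z in((r0,z0),(r1,z1)) for t in a])/1000
def bar(x,z,d,h): return box(x-d/2*.93,x+d/2*.93,-h,h,z-d/2*.93,z+d/2*.93)
BIN=[box(-32,32,-52,52,0,72),box(29,55,-35,35,44,100)]
OB=[box(-32,32,-52,52,0,72),box(29,55,-35,35,44,100)]
RAIL=[bar(0,150,12,236),bar(-6.5,85,10,236)]+[box(-6,6,s-6,s+6,0,156) for s in(-236,236)]+[box(-65,85,s-6,s+6,0,13) for s in(-236,236)]
BEAK=[cyl(24.5,0,33.5,85)]; CUP=[cyl(41.5,0,41.5,106)]; BOT=[cyl(23.5,0,23.5,134)]
def place(P,p,z=0): 
    return P@R.from_euler("z",p[2] if len(p)>2 else 0).as_matrix().T+[p[0],p[1],z]
def sil(c,parts,p,z=0):
    m=np.zeros((480*2,640*2),np.uint8)
    for P in parts:
        h=cv2.convexHull((proj(c,place(P,p,z))*2*16+8).astype(np.int32)); cv2.fillConvexPoly(m,h,255,shift=4)
    return cv2.resize(m,(640,480),interpolation=cv2.INTER_AREA)/255.
def fit(parts,views,p0,z=0):
    def f(p):
        s=0
        for c,M in views:
            S=sil(c,parts,p,z); s+=1-np.minimum(S,M).sum()/np.maximum(S,M).sum()
        return s/len(views)
    best=None; p0=np.array(p0,float)
    for st in(.03,.01):
        sim=np.vstack([p0]+[p0+st*e*(3 if i==2 else 1) for i,e in enumerate(np.eye(len(p0)))])
        r=minimize(f,p0,method="Nelder-Mead",options=dict(initial_simplex=sim,xatol=1e-4,fatol=1e-5,maxiter=250)); p0=r.x
    return r.x,r.fun
E
cat > look.py <<'E'
from fit import *
np.set_printoptions(precision=4,suppress=True)
T=camera("top");S=camera("side")
def mk(c,n): 
    m=masks_of(c,n); return m[0]["mask"].astype(float) if m else None
def orange(c):
    h=cv2.cvtColor(c["frame"],cv2.COLOR_BGR2HSV); m=cv2.inRange(h,(5,150,60),(18,255,255)); 
    n,l,st,_=cv2.connectedComponentsWithStats(cv2.morphologyEx(m,cv2.MORPH_CLOSE,np.ones((5,5))))
    k=[i for i in range(1,n) if abs(st[i,0]-450)<40 and 200<st[i,1]<300]
    k=max(k,key=lambda i:st[i,4]); pts=np.argwhere(l==k)[:,::-1].astype(np.int32)
    o=np.zeros((480,640),np.uint8); cv2.fillConvexPoly(o,cv2.convexHull(pts),1); return o.astype(float)
def go(n,parts,uv,z0,yaw=None,mt=None,z=0):
    ms=[(T,mt if mt is not None else mk(T,n)),(S,mk(S,n))]; vs=[v for v in ms if v[1] is not None and v[1].any()]
    p=list(on_z(T,uv,z0)[:2])+([yaw] if yaw is not None else [])
    out=[fit(parts,vs,p,z)]+[fit(parts,[v],p,z) for v in vs]
    for o in out: print(n,o[0],round(o[1],3))
    return out[0][0]
r={}
r["rail"]=go("rail",RAIL,(303,170),.1,-.07)
r["bin"]=go("saddle_bin",BIN,(203,300),.05,.1)
r["ob"]=go("other_bin",OB,(313,195),.1,-.07,z=.059)
r["beaker"]=go("beaker",BEAK,(471,279),.06,mt=orange(T))
r["cup"]=go("rinse_cup",CUP,(351,290),.08)
r["bot"]=go("paint_yellow",BOT,(291,278),.1)
import json; json.dump({k:list(v) for k,v in r.items()},open("r.json","w"))
big=[]
for c,(u,v,w,h) in((T,(140,120,360,230)),(S,(160,140,300,290))):
    f=cv2.resize(c["frame"][v:v+h,u:u+w],None,fx=2 if c is T else 1.6,fy=2 if c is T else 1.6); k=2 if c is T else 1.6
    for n,P,z in(("rail",RAIL,0),("bin",BIN,0),("ob",OB,.059),("beaker",BEAK,0),("cup",CUP,0),("bot",BOT,0)):
        for part in P:
            hl=cv2.convexHull(((proj(c,place(part,r[n],z))-[u,v]+.5)*k).astype(np.int32)); cv2.polylines(f,[hl],True,(0,255,255),1)
    cv2.imwrite(f"pics/ov{len(big)}.png",f); big.append(f)
E
time python3 look.py
```

```text
rail [ 0.6164  0.0322 -0.112 ] 0.389
rail [ 0.6375  0.0299 -0.1028] 0.554
rail [ 0.6187  0.0316 -0.1101] 0.327
saddle_bin [0.3893 0.2263 0.1633] 0.083
saddle_bin [0.3887 0.2257 0.165 ] 0.073
saddle_bin [0.3897 0.2265 0.1483] 0.087
other_bin [ 0.5689  0.0196 -0.1006] 0.069
other_bin [ 0.5679  0.0198 -0.1088] 0.036
other_bin [ 0.5699  0.0184 -0.0954] 0.084
beaker [ 0.4289 -0.2581] 0.537
beaker [ 0.4289 -0.2581] 0.073
beaker [ 0.4274 -0.2603] 1.0
rinse_cup [ 0.4116 -0.0414] 0.228
rinse_cup [ 0.4115 -0.041 ] 0.037
rinse_cup [ 0.4103 -0.0601] 0.401
paint_yellow [0.4337 0.0601] 0.153
paint_yellow [0.4336 0.0601] 0.107
paint_yellow [0.4347 0.0641] 0.192
real	0m11.717s
user	0m7.189s
sys	0m5.229s
```

View pics/ov0.png

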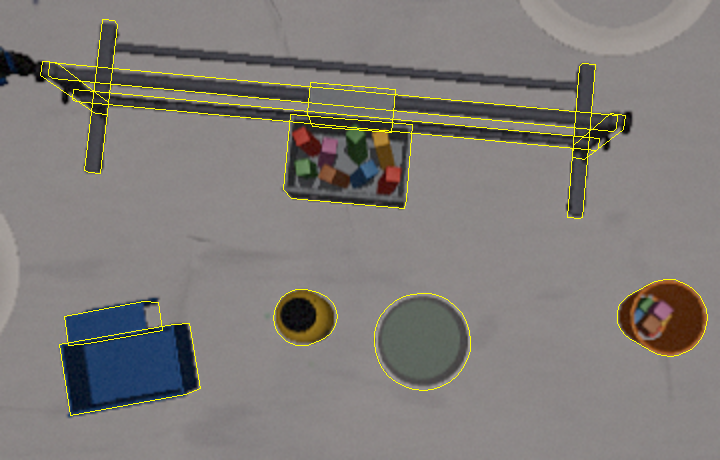

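View pics/ov1.png

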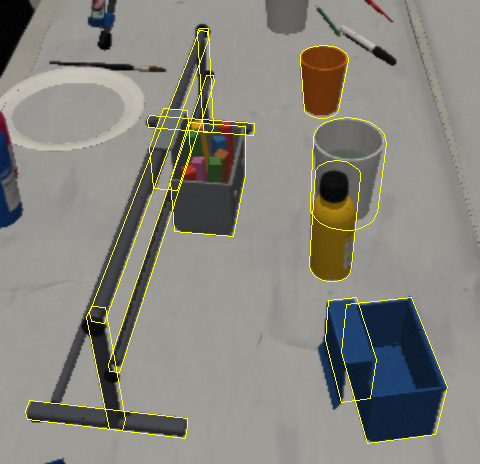

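Overlays fit well: blue bin, beaker, cup and grey bin outlines all match. Only the upper bar is off, by about 1–2 px. I'll refine it using dark-line profiles in both views.

```bash
cat > ref.py <<'E'
from fit import *
import json
from scipy.optimize import least_squares
np.set_printoptions(precision=4,suppress=True)
r=json.load(open("r.json")); T=camera("top");S=camera("side"); p=np.array(r["rail"])
def meas(c,x,z,ys):
    g=cv2.cvtColor(c["frame"],cv2.COLOR_BGR2GRAY).astype(np.float32); out=[]
    for y in ys:
        a,b=proj(c,place(np.array([[x,y-.003,z],[x,y+.003,z]]),p)); m=(a+b)/2; d=(b-a)/np.linalg.norm(b-a); n=np.array([-d[1],d[0]])
        t=np.arange(-9,9.01,.25); q=(m+t[:,None]*n).astype(np.float32)
        v=cv2.remap(g,q[:,0].reshape(1,-1),q[:,1].reshape(1,-1),cv2.INTER_LINEAR)[0]
        out.append((m,n,t,v))
    return out
ys=np.r_[np.arange(-.19,-.08,.01),np.arange(.06,.2,.01)]
rows=[]
for nm,c in(("T",T),("S",S)):
    for bx,bz in((0,.15),(-.0065,.085)):
        for (m,n,t,v),y in zip(meas(c,bx,bz,ys),ys):
            th=(np.percentile(v,5)+np.percentile(v,90))/2; dk=(v<th).astype(np.uint8)
            k,l=cv2.connectedComponents(dk.reshape(1,-1)); l=l[0]
            best=[(abs(t[l==i].mean()),t[l==i].mean(),(l==i).sum()*.25) for i in range(1,k)]
            if best:
                b=min(best); rows.append((nm,bz,y,b[1],b[2],m+b[1]*n,n,c,bx))
        s=[(round(q[2],2),round(q[3],1),round(q[4],1)) for q in rows if q[0]==nm and q[1]==bz]; print(nm,bz,s[::4])
def res(k,rows=None):
    return [np.dot(proj(c,place(np.array([[bx,y,bz+k[3]]]),k[:3]))[0]-m,n) for _,bz,y,_,_,m,n,c,bx in rows]
for nm,sel in(("upper",[q for q in rows if q[1]==.15]),("lower",[q for q in rows if q[1]!=.15]),):
    f=lambda k:np.r_[res([k[0],p[1],k[1],k[2]],sel)]
    o=least_squares(f,[p[0],p[2],0],loss="soft_l1",f_scale=.5); print(nm,"x,yaw,dz",o.x,"rms px",np.sqrt(np.mean(np.square(f(o.x)))))
E
python3 ref.py
```

```text
T 0.15 [(np.float64(-0.19), np.float64(0.4), np.float64(7.5)), (np.float64(-0.15), np.float64(0.2), np.float64(7.2)), (np.float64(-0.11), np.float64(0.4), np.float64(6.5)), (np.float64(0.07), np.float64(-0.5), np.float64(6.8)), (np.float64(0.11), np.float64(-0.6), np.float64(6.5)), (np.float64(0.15), np.float64(-0.9), np.float64(6.5)), (np.float64(0.19), np.float64(2.0), np.float64(1.2))]
T 0.085 [(np.float64(-0.19), np.float64(0.6), np.float64(5.0)), (np.float64(-0.15), np.float64(0.1), np.float64(5.5)), (np.float64(-0.11), np.float64(0.0), np.float64(5.8)), (np.float64(0.07), np.float64(-0.2), np.float64(5.2)), (np.float64(0.11), np.float64(-0.5), np.float64(5.2)), (np.float64(0.15), np.float64(-0.9), np.float64(4.5)), (np.float64(0.19), np.float64(-0.9), np.float64(4.5))]
S 0.15 [(np.float64(-0.19), np.float64(-1.0), np.float64(10.2)), (np.float64(-0.15), np.float64(1.1), np.float64(6.0)), (np.float64(-0.11), np.float64(0.9), np.float64(6.5)), (np.float64(0.07), np.float64(1.0), np.float64(12.8)), (np.float64(0.11), np.float64(2.0), np.float64(10.8)), (np.float64(0.15), np.float64(1.8), np.float64(11.8)), (np.float64(0.19), np.float64(2.0), np.float64(11.8))]
S 0.085 [(np.float64(-0.19), np.float64(0.8), np.float64(6.2)), (np.float64(-0.15), np.float64(-1.9), np.float64(10.5)), (np.float64(-0.11), np.float64(-4.6), np.float64(3.5)), (np.float64(0.07), np.float64(0.4), np.float64(5.5)), (np.float64(0.11), np.float64(0.2), np.float64(6.2)), (np.float64(0.15), np.float64(0.0), np.float64(6.2)), (np.float64(0.19), np.float64(0.0), np.float64(6.2))]
upper x,yaw,dz [ 0.6121 -0.1111  0.0181] rms px 0.8650250232349721
lower x,yaw,dz [ 0.614  -0.1077  0.0102] rms px 1.15961416908975
```

```bash
cat >> ref.py <<'E'
print("----")
good=[q for q in rows if q[4]>4 and q[4]<8 and abs(q[3])<1.7]
def rep(nm,sel):
    f=lambda k:np.r_[res([k[0],p[1],k[1],0],sel)]
    o=least_squares(f,[p[0],p[2]],loss="soft_l1",f_scale=.5); print(nm,len(sel),o.x,np.sqrt(np.mean(np.square(f(o.x)))))
rep("all",good)
for a in"TS":
    for z in(.15,.085): rep(a+str(z),[q for q in good if q[0]==a and q[1]==z])
big=cv2.resize(S["frame"][150:420,170:330],None,fx=2.2,fy=2.2,interpolation=cv2.INTER_CUBIC)
for bx,bz,d in((0,.15,.006),(-.0065,.085,.005)):
    uv=(proj(S,place(np.array([[bx,y,bz] for y in np.arange(-.23,.231,.02)]),[.6125,p[1],-.107]))-[170,150]+.5)*2.2
    for q in uv: cv2.circle(big,tuple(int(i) for i in q),2,(0,255,255),-1)
cv2.imwrite("pics/side_bar.png",big)
E
python3 ref.py | sed -n '/----/,$p'
```

```text
----
all 78 [ 0.6164 -0.107 ] 0.455877254437833
T0.15 25 [ 0.6161 -0.1062] 0.17052207367711447
T0.085 26 [ 0.616  -0.1059] 0.1584172589338175
S0.15 8 [ 0.6166 -0.0979] 0.04273972860134744
S0.085 19 [ 0.6172 -0.1093] 0.28799823572778127
```

View pics/side_bar.png

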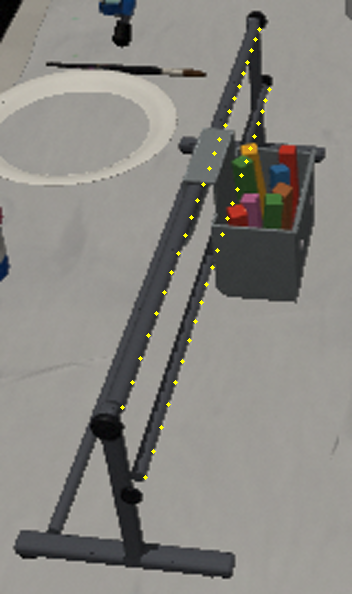

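The side-view dots were plotted with a deliberate 4 mm offset (x=0.6125) and fall on the bar's near edge. The line fits from both views agree on x≈0.6164 and yaw −0.106, at the stated bar heights. Now I'll grasp the saddle and lift.

```bash
cat >> h.py <<'E'
RAILP=np.array([.6164,.0322,-.106])
def rw(x,y,z,p=RAILP):
    c,s=np.cos(p[2]),np.sin(p[2]); return np.array([p[0]+c*x-s*y,p[1]+s*x+c*y,z])
def st(m=""):
    s=sense(); print(m,"t",round(s["time"],2),"p",np.round(s["tool_pos"],4),"r",np.round(s["ee_rot"],3),"F",np.round(s["ft_force"],1),"w",round(s["width"],3),"g",round(s["gripper_force"],1))
E
python3 - <<'E'
from h import *
b=np.array([.3893,.2263,.160]); g=rw(.042,0,0,b); o=[np.pi,0,b[2]+np.pi/2]
for z in(.2,.062): print(inverse_kinematics([g[0],g[1],z],o))
t=rw(.042-.0415,.132,0); o2=[np.pi,0,RAILP[2]+np.pi/2]
for z in(.26,.121): print(inverse_kinematics([t[0],t[1],z],o2))
st()
move_pose([g[0],g[1],.17],o); st("above")
move_linear([g[0],g[1],.064],max_speed=.1); st("down")
gripper_to(0,60); st("closed")
move_linear([g[0],g[1],.13],max_speed=.1); pause(.2); st("up")
for n in("side",):
    c=camera(n); cv2.imwrite(f"pics/{n}1.png",c["frame"])
E
```

```text
[ 0.4958143   0.06096376 -0.1797582   1.33007436  0.          1.90661063]
[ 0.4958143   0.11757393 -0.42666276  1.02655964  0.          1.90661063]
[0.25345001 0.38262496 0.35499231 1.54316368 0.         1.93024634]
[0.25345001 0.3839731  0.05251326 1.23933648 0.         1.93024634]
 t 1.65 p [0.1621 0.4993 0.2313] r [-3.142  0.     2.828] F [-1.1  0.7 -0.8] w 1.001 g 0.0
above t 3.08 p [0.4306 0.2337 0.1702] r [ 3.141 -0.     1.732] F [ 0.1  0.8 -0.3] w 1.001 g 0.0
down t 4.28 p [0.4312 0.2332 0.0647] r [ 3.141 -0.     1.731] F [ 0.  -0.5  0.1] w 0.996 g 0.0
closed t 4.86 p [0.4309 0.2331 0.0642] r [ 3.141 -0.     1.731] F [-0.6 -1.   2.1] w 0.291 g 61.3
up t 5.87 p [0.4304 0.2328 0.1292] r [-3.14   0.     1.731] F [-0.1  0.1 -1.2] w 0.3 g 60.9
```

View pics/side1.png

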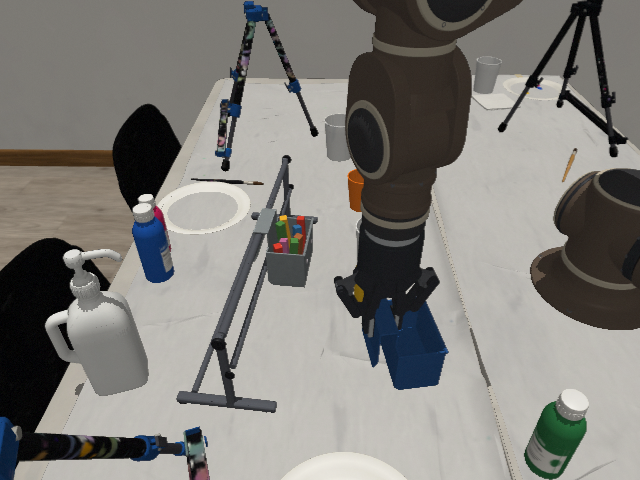

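Held at 25.5 mm and lifted cleanly: the bin is at about (410,350) and level. Next I'll raise it, carry it over the bar, and check alignment with an overlay.

```bash
python3 - <<'E'
from fit import *
s=sense()["tool_pos"]; o2=[np.pi,0,RAILP[2]+np.pi/2]
move_linear([s[0],s[1],.232],max_speed=.15)
t=rw(.0005,.132,.232)
move_linear(t,o2,max_speed=.12); pause(.3); st("over")
# predicted bin pose from the tool: underside at tool z-.064, saddle gap centre at TCP
tp=sense(); yaw=tp["ee_rot"][2]-np.pi/2; p=tp["tool_pos"]
b=rw(-.042,0,0,np.array([p[0],p[1],yaw])); pred=[b[0],b[1],yaw]; print("pred",np.round(pred,4))
ims=[]
for n in("side","top"):
    c=camera(n); f=c["frame"].copy()
    for m in masks_of(c,"saddle_bin")[:1]:
        M=m["mask"].astype(float); print(n,m["conf"],m["bbox"])
        for dz in(0,): print(fit(BIN,[(c,M)],pred,p[2]-.064+dz))
    for P in BIN: cv2.polylines(f,[cv2.convexHull((proj(c,place(P,pred,p[2]-.064))+.5).astype(np.int32))],True,(0,255,255),1)
    for P in RAIL[:2]: cv2.polylines(f,[cv2.convexHull((proj(c,place(P,RAILP))+.5).astype(np.int32))],True,(0,255,0),1)
    u,v=proj(c,[[p[0],p[1],.2]])[0].astype(int); u=np.clip(u,100,540);v=np.clip(v,140,340)
    ims.append(cv2.resize(f[v-140:v+140,u-100:u+100],None,fx=2,fy=2))
cv2.imwrite("pics/over.png",np.hstack(ims))
E
```

```text
over t 8.97 p [0.6307 0.1635 0.2322] r [ 3.141 -0.     1.465] F [-0.3  0.  -1.2] w 0.3 g 60.9
pred [ 0.5889  0.168  -0.1058]
side 0.95 [214.7, 202.1, 78.5, 105.6]
(array([ 0.5898907 ,  0.16959426, -0.09278331]), np.float64(0.13328322631641898))
top 0.59 [199.2, 135.6, 53.6, 71.9]
(array([ 0.58516191,  0.13517638, -0.09530726]), np.float64(0.4744725882766979))
```

View pics/over.png

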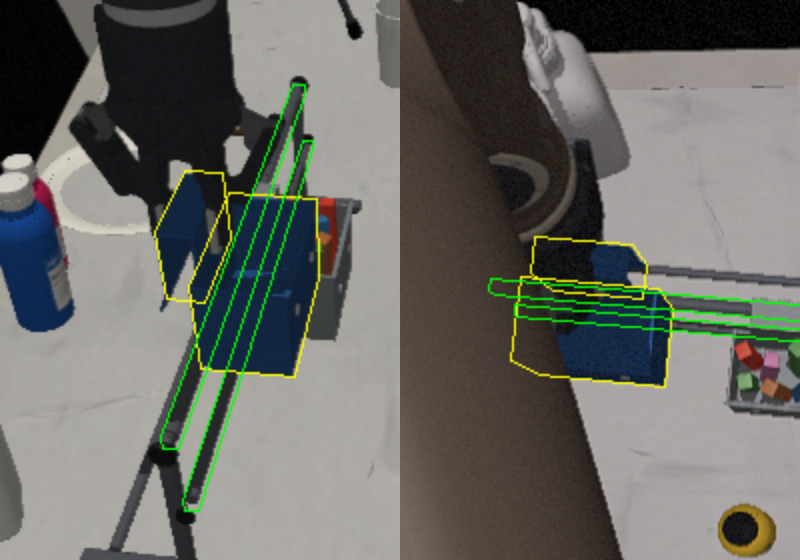

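The predicted bin and rail outlines lie on the picture to about 1 mm, and the bin is level. Next step is lowering it with force monitoring.

```bash
python3 - <<'E'
from h import *
f0=sense()["ft_force"]; t=rw(.0005,.132,0); ok=True
for z in [.20,.175,.16,.15,.14,.132,.128,.126,.1245,.123,.1220,.121]:
    move_linear([t[0],t[1],z],max_speed=.06); d=sense()["ft_force"]-f0
    print(z,np.round(d,1))
    if np.linalg.norm(d[:2])>8 or d[2]>4: print("contact"); break
st()
E
```

```text
0.2 [-0.2 -1.3 -1.7]
0.175 [-0.8  0.1 -0.3]
0.16 [-0.9 -1.5 -0.6]
0.15 [-0.3 -0.4 -0.9]
0.14 [-4.9  0.1  0.9]
0.132 [-6.  -0.4 -3.8]
0.128 [-5.9  0.6 -1.1]
0.126 [-6.1  0.1 -0.1]
0.1245 [-7.2 -1.3  0.4]
0.123 [-8.1  0.2  1.5]
contact
 t 12.73 p [0.6296 0.1636 0.1231] r [-3.139 -0.     1.465] F [-7.9  1.1  0.4] w 0.3 g 61.7
```

```bash
python3 - <<'E'
from h import *
t=rw(-.0012,.132,0)
move_linear([t[0],t[1],.1235],max_speed=.03); st("nearer")
for z in [.1222,.121,.120]:
    move_linear([t[0],t[1],z],max_speed=.03); st(z)
    if sense()["ft_force"][2]>5: break
gripper_to(.4); pause(.3); st("part open"); gripper_to(.62); pause(.2); st("open")
c=camera("side"); cv2.imwrite("pics/side2.png",c["frame"][100:400,120:420])
E
```

```text
nearer t 12.98 p [0.6294 0.1636 0.1238] r [ 3.141 -0.     1.465] F [-3.6  0.7 -0.7] w 0.3 g 61.2
0.1222 t 13.23 p [0.6294 0.1636 0.1229] r [ 3.141 -0.     1.465] F [-4.8 -0.7  3.8] w 0.295 g 61.9
0.121 t 13.48 p [0.6294 0.1637 0.1229] r [ 3.140e+00 -1.000e-03  1.465e+00] F [-5.9 -0.4  9.6] w 0.296 g 62.7
part open t 14.04 p [0.6293 0.1636 0.1208] r [3.142 0.    1.465] F [ 0.1 -0.4  0.5] w 0.403 g 0.0
open t 14.57 p [0.6292 0.1636 0.121 ] r [ 3.142 -0.     1.465] F [-0.5  0.4  0.9] w 0.62 g 0.0
```

View pics/side2.png

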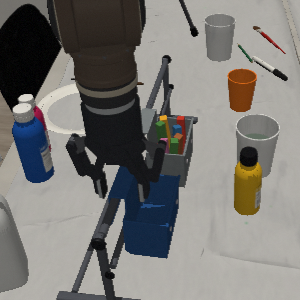

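Seated: Fz rose at exactly the expected height (0.1229), and after release the bin hangs at about (150,215) in the crop. I'll retract and plan the beaker moves with IK before committing.

```bash
cat > plan.py <<'E'
from fit import *
GZ=.050   # grasp height on beaker
def tool(psi,alpha,phi,sgn):
    """tool attitude: heading psi, pitched alpha down, then tipped phi about the heading axis"""
    r=np.array([np.cos(psi),np.sin(psi),0]); t=np.array([-np.sin(psi),np.cos(psi),0])*sgn
    z=np.cos(alpha)*r-np.sin(alpha)*np.array([0,0,1.]); M=np.c_[np.cross(t,z),t,z]
    Q=R.from_rotvec(r*phi); return (Q*R.from_matrix(M)), Q
def tcp(beaker_origin,psi,alpha,phi,sgn,gz=GZ):
    T,Q=tool(psi,alpha,phi,sgn); g=np.array(beaker_origin)+Q.apply([0,0,gz])
    return g+T.apply([0,0,.019]), T.as_euler("xyz")
def pour(mouth,psi,alpha,phi,sgn,up,lipz,back):
    """lip point held 'up' m upstream of mouth; back: shift toward robot along heading"""
    Q=R.from_rotvec(np.array([np.cos(psi),np.sin(psi),0])*phi); ax=Q.apply([0,0,1])
    hd=ax*[1,1,0]; hd/=np.linalg.norm(hd); low=np.array([0,0,-1.])-ax*(-ax[2]); low/=np.linalg.norm(low)
    lip=np.array([mouth[0],mouth[1],lipz])-hd*up-back*np.array([np.cos(psi),np.sin(psi),0])
    org=lip-low*.0335-ax*.085
    return tcp(org,psi,alpha,phi,sgn), org
E
python3 - <<'E'
from plan import *
np.set_printoptions(precision=2,suppress=True)
s=sense()["tool_pos"]; move_linear([s[0],s[1],.25],max_speed=.12); st("up")
B=np.array([.4289,-.2581,0]); mouth=rw(-.0435,.132,.131)
for al in(.3,.5):
  for sg in(1,-1):
    psi=np.arctan2(B[1],B[0]); r=np.array([np.cos(psi),np.sin(psi),0])
    for nm,o in(("pre",B-r*.12+[0,0,.04]),("gr",B),("lift",B+[0,0,.2])):
        p,e=tcp(o,psi,al,0,sg); q=inverse_kinematics(p,e); print(al,sg,nm,q)
    for pd in (-.106,.1,.28):
      for ph in(1.4,1.7,2.1,-1.4,-1.7,-2.1):
        (p,e),og=pour(mouth,pd,al,ph,sg,.025,.168,.006); print("  pour",pd,ph,inverse_kinematics(p,e))
E
```

```text
up t 15.84 p [0.63 0.16 0.25] r [-3.14  0.    1.47] F [-0.2 -0.3 -0.9] w 0.62 g 0.0
0.3 1 pre None
0.3 1 gr None
0.3 1 lift [-0.54 -0.65 -1.25 -0.3   0.    0.  ]
  pour -0.106 1.4 None
  pour -0.106 1.7 None
  pour -0.106 2.1 None
  pour -0.106 -1.4 [ 0.58  0.21 -1.26 -1.37 -0.98 -1.33]
  pour -0.106 -1.7 [ 0.61  0.36 -1.26 -1.7  -1.01 -1.75]
  pour -0.106 -2.1 None
  pour 0.1 1.4 None
  pour 0.1 1.7 None
  pour 0.1 2.1 None
  pour 0.1 -1.4 None
  pour 0.1 -1.7 None
  pour 0.1 -2.1 None
  pour 0.28 1.4 None
  pour 0.28 1.7 None
  pour 0.28 2.1 None
  pour 0.28 -1.4 None
  pour 0.28 -1.7 None
  pour 0.28 -2.1 None
0.3 -1 pre None
0.3 -1 gr None
0.3 -1 lift [-0.54 -0.65 -1.25 -0.3  -0.   -3.14]
  pour -0.106 1.4 None
  pour -0.106 1.7 None
  pour -0.106 2.1 None
  pour -0.106 -1.4 [ 0.58  0.21 -1.26 -1.37 -0.98  1.81]
  pour -0.106 -1.7 [ 0.61  0.36 -1.26 -1.7  -1.01  1.39]
  pour -0.106 -2.1 None
  pour 0.1 1.4 None
  pour 0.1 1.7 None
  pour 0.1 2.1 None
  pour 0.1 -1.4 None
  pour 0.1 -1.7 None
  pour 0.1 -2.1 None
  pour 0.28 1.4 None
  pour 0.28 1.7 None
  pour 0.28 2.1 None
  pou
[... 503 characters left out ...]
 pour 0.28 1.4 None
  pour 0.28 1.7 None
  pour 0.28 2.1 None
  pour 0.28 -1.4 None
  pour 0.28 -1.7 None
  pour 0.28 -2.1 None
0.5 -1 pre None
0.5 -1 gr None
0.5 -1 lift [-0.54 -0.63 -1.07  0.07  0.   -3.14]
  pour -0.106 1.4 None
  pour -0.106 1.7 None
  pour -0.106 2.1 None
  pour -0.106 -1.4 [ 0.64  0.17 -1.12 -1.05 -1.23  1.96]
  pour -0.106 -1.7 None
  pour -0.106 -2.1 None
  pour 0.1 1.4 None
  pour 0.1 1.7 None
  pour 0.1 2.1 None
  pour 0.1 -1.4 [ 0.56  0.16 -1.22 -1.25 -0.95  1.84]
  pour 0.1 -1.7 [ 0.58  0.42 -1.25 -1.78 -0.98  1.37]
  pour 0.1 -2.1 None
  pour 0.28 1.4 None
  pour 0.28 1.7 None
  pour 0.28 2.1 None
  pour 0.28 -1.4 None
  pour 0.28 -1.7 None
  pour 0.28 -2.1 None
```

```bash
cat > search.py <<'E'
from plan import *
import sys,time
np.set_printoptions(precision=2,suppress=True)
LIM=np.array([[-2.72,2.72],[-.95,1.95],[-1.27,1.35],[-1.78,2.02],[-1.46,1.47],[-3.14,3.14]])
def marg(q): return min((q-LIM[:,0]).min(),(LIM[:,1]-q).min())
def att(alpha,az,tilt,chi,sgn):
    """beaker axis tilted by tilt toward azimuth az; chi = tool heading (about beaker axis before tipping)"""
    T,_=tool(chi,alpha,0,sgn); Q=R.from_rotvec(tilt*np.array([-np.sin(az),np.cos(az),0])); return Q*T,Q
def pose(mouth,alpha,az,tilt,chi,sgn,up,lipz,gz=GZ):
    T,Q=att(alpha,az,tilt,chi,sgn); ax=Q.apply([0,0,1]); hd=np.array([np.cos(az),np.sin(az),0])
    low=np.array([0,0,-1.])+ax*ax[2]; low/=np.linalg.norm(low)
    org=np.array([mouth[0],mouth[1],lipz])-hd*up-low*.0335-ax*.085
    return org+Q.apply([0,0,gz])+T.apply([0,0,.019]),T.as_euler("xyz"),T,org
E
cat > s1.py <<'E'
from search import *
mouth=rw(-.0435,.132,.131); B=np.array([.4289,-.2581,0]); psi=np.arctan2(B[1],B[0])
for al in(.6,.7,.8,.9,1.0,1.1): 
    for back in (0,.1):
        r=np.array([np.cos(psi),np.sin(psi),0]); T,_=tool(psi,al,0,1); p=B+[0,0,GZ]+T.apply([0,0,.019-back]); print(al,back,inverse_kinematics(p,T.as_euler("xyz")))
t0=time.time(); out=[]
for al in(.7,.9,1.1):
  for az in np.arange(-np.pi,np.pi,np.pi/8):
    for chi in np.arange(-np.pi,np.pi,np.pi/8):
        p,e,T,o=pose(mouth,al,az,2.0,chi,1,.025,.168)
        bk=p-.15*T.apply([0,0,1])
        if bk[2]<.2 : continue
        q=inverse_kinematics(p,e)
        if q is not None: out.append((marg(q),al,az-RAILP[2],chi,bk[2],q))
print(len(out),time.time()-t0)
for o in sorted(out,key=lambda o:-o[0])[:25]: print(np.round(o[:5],2),o[5])
E
python3 s1.py
```

```text
0.6 0 None
0.6 0.1 None
0.7 0 [-0.54 -0.27 -1.25 -0.29  0.    0.  ]
0.7 0.1 [-0.54 -0.65 -1.23  0.13  0.   -0.  ]
0.8 0 [-0.54 -0.27 -1.16 -0.09  0.    0.  ]
0.8 0.1 [-0.54 -0.59 -1.12  0.27  0.   -0.  ]
0.9 0 [-0.54 -0.25 -1.07  0.08  0.   -0.  ]
0.9 0.1 [-0.54 -0.51 -1.01  0.4   0.   -0.  ]
1.0 0 [-0.54 -0.21 -0.97  0.23  0.    0.  ]
1.0 0.1 [-0.54 -0.43 -0.9   0.53  0.    0.  ]
1.1 0 [-0.54 -0.16 -0.88  0.37  0.   -0.  ]
1.1 0.1 [-0.54 -0.34 -0.8   0.65  0.   -0.  ]
109 0.5258028507232666
[0.46 0.7  2.85 2.75 0.27] [ 0.56 -0.06 -0.81 -0.07 -0.83 -2.6 ]
[ 0.45  0.7  -1.86 -1.96  0.27] [-0.05  0.04 -0.64  0.26  1.02  2.27]
[0.43 0.7  2.46 1.96 0.26] [ 0.58 -0.05 -0.84 -0.12 -0.93 -2.19]
[0.38 0.7  2.07 1.96 0.27] [ 0.62  0.49 -0.01  1.51 -1.08 -1.08]
[ 0.37  0.7  -2.25 -2.36  0.27] [ 0.05 -0.11 -0.89 -0.21  0.65  2.77]
[0.36 0.7  2.46 2.36 0.27] [ 0.62  0.15 -0.47  0.61 -1.1  -1.94]
[ 0.36  0.7  -1.46 -1.18  0.26] [-0.06  0.06 -0.64  0.3   1.11  1.8 ]
[ 0.35  0.7  -1.46 -1.57  0.27] [-0.07  0.35 -0.19  1.17  1.12  1.42]
[ 0.34  0.7  -1.86 -1.57  0.26] [ 0.03 -0.1  -0.93 -0.29  0.75 
[... 391 characters left out ...]
 -0.14  1.37  1.16  0.8 ]
[0.31 0.7  2.46 2.75 0.26] [ 0.63  0.49 -0.04  1.43 -1.15 -1.53]
[0.3  0.7  2.07 1.18 0.24] [ 0.63  0.03 -0.91 -0.35 -1.16 -1.87]
[ 0.29  0.9  -1.86 -1.96  0.24] [-0.08  0.08 -0.81 -0.22  1.18  2.5 ]
[0.29 0.9  2.85 2.75 0.24] [ 0.59  0.02 -0.98 -0.58 -0.94 -2.8 ]
[ 0.28  0.7  -1.86 -2.36  0.26] [-0.08  0.33 -0.26  1.01  1.19  1.93]
[0.28 0.7  2.07 1.57 0.26] [ 0.64  0.2  -0.44  0.75 -1.18 -1.39]
[0.26 0.7  2.85 2.36 0.26] [ 0.43 -0.15 -1.01 -0.43 -0.46 -2.55]
[ 0.25  0.7  -1.46 -0.79  0.24] [-0.03 -0.01 -1.02 -0.6   0.97  2.08]
[ 0.25  0.7  -2.64 -2.36  0.26] [ 0.42 -0.15 -1.02 -0.46 -0.32  2.89]
[ 0.24  1.1   2.85 -3.14  0.21] [ 0.65  0.34 -1.02 -1.33 -1.22  2.81]
```

```bash
cat > s2.py <<'E'
from search import *
mouth=rw(-.0435,.132,.131)
PATH=[(0,.30),(.5,.30),(1.0,.27),(1.4,.21),(1.6,.172),(1.8,.172),(1.95,.172),(2.1,.172)]
def chain(al,az,chi,sg,up):
    qs=[];zm=9
    for tl,lz in PATH:
        p,e,T,o=pose(mouth,al,az,tl,chi,sg,up,lz); q=inverse_kinematics(p,e)
        if q is None: return None
        qs.append(q)
        for v in([0,.05,0],[0,-.05,0],[.04,.045,-.073],[-.04,.045,-.073],[.04,-.045,-.073],[-.04,-.045,-.073],[0,0,-.15]): zm=min(zm,(p+T.apply(v))[2])
    qs=np.array(qs); return min(marg(q) for q in qs),abs(np.diff(qs,axis=0)).max(),zm,qs
if __name__=="__main__":
    out=[]
    for al in(.7,.8,.9):
      for azr in(-1.75,-1.57,-1.4,-1.2,1.2,1.4,1.57,1.75):
        for chi in np.arange(-np.pi,np.pi,np.pi/16):
            r=chain(al,azr+RAILP[2],chi,1,.025)
            if r and r[1]<1.2: out.append((r[0],r[1],r[2],al,azr,chi,r[3]))
    print(len(out))
    for o in sorted(out,key=lambda o:-o[0])[:14]: print(np.round(o[:6],2),o[6][0],o[6][-1])
E
python3 s2.py
```

```text
search.py:11: RuntimeWarning: invalid value encountered in divide
  low=np.array([0,0,-1.])+ax*ax[2]; low/=np.linalg.norm(low)
Traceback (most recent call last):
  File "s2.py", line 17, in <module>
    r=chain(al,azr+RAILP[2],chi,1,.025)
  File "s2.py", line 7, in chain
    p,e,T,o=pose(mouth,al,az,tl,chi,sg,up,lz); q=inverse_kinematics(p,e)
                                                 ~~~~~~~~~~~~~~~~~~^^^^^
ValueError: expected 3 finite numbers
```

```bash
sed -i 's|low=np.array.*|low=Q.apply(hd)|' search.py; python3 s2.py
```

```text
Traceback (most recent call last):
  File "s2.py", line 17, in <module>
    r=chain(al,azr+RAILP[2],chi,1,.025)
  File "s2.py", line 7, in chain
    p,e,T,o=pose(mouth,al,az,tl,chi,sg,up,lz); q=inverse_kinematics(p,e)
                                                 ~~~~~~~~~~~~~~~~~~^^^^^
ValueError: time passes only in moves, steps and waits
```

```bash
python3 - <<'E'
s=open("s2.py").read()
s=s.replace("for tl,lz in PATH:","for tl,lz in PATH[::-1]:").replace("qs=np.array(qs)","qs=np.array(qs[::-1])").replace("np.pi/16","np.pi/8").replace("(.7,.8,.9)","(.7,.8)").replace("(-1.75,-1.57,-1.4,-1.2,1.2,1.4,1.57,1.75)","(-1.57,-1.3,1.3,1.57)")
s=s.replace("q=inverse_kinematics(p,e)","q=ik(p,e)").replace("PATH=","""N=0
def ik(p,e):
    global N
    N+=1
    try: return inverse_kinematics(p,e)
    except ValueError: print("limit at",N); pause(.02); return inverse_kinematics(p,e)
PATH=""")
open("s2.py","w").write(s)
E
python3 s2.py; python3 -c "
from h import *
st()"
```

```text
13
[ 0.35  0.45  0.17  0.7  -1.57 -1.18] [ 0.69  0.5   0.27  1.67 -0.82  2.01] [-0.06 -0.   -0.91 -0.34  1.07  2.19]
[ 0.3   0.47  0.17  0.8  -1.57 -1.18] [ 0.66  0.46  0.26  1.62 -0.74  1.94] [-0.08  0.07 -0.95 -0.59  1.17  2.3 ]
[ 0.23  0.5   0.18  0.7  -1.3  -1.18] [ 0.7   0.48  0.23  1.67 -0.82  2.03] [-0.1   0.37 -0.22  1.21  1.24  1.12]
[ 0.19  0.53  0.17  0.7  -1.3  -0.79] [ 0.72  0.2  -0.14  1.16 -0.87  1.47] [-0.1   0.08 -0.77 -0.04  1.28  1.81]
[ 0.15  0.58  0.16  0.8  -1.3  -0.39] [ 0.64 -0.03 -0.38  0.76 -0.64  0.88] [-0.09  0.39 -1.12 -1.62  1.19  2.43]
[0.15 0.53 0.16 0.7  1.57 0.79] [-0.09 -0.19 -0.6   0.52  0.63 -0.66] [ 0.67  0.65  0.    1.87 -1.24 -0.02]
[ 0.15  0.51  0.18  0.8  -1.3  -1.18] [ 0.68  0.44  0.23  1.62 -0.73  1.96] [-0.11  0.47 -0.17  1.39  1.32  0.9 ]
[ 0.13  0.51  0.16  0.7  -1.3  -0.39] [ 0.68 -0.06 -0.46  0.65 -0.73  0.87] [-0.07  0.24 -1.14 -1.32  1.1   2.27]
[ 0.09  0.44  0.16  0.7  -1.57 -0.79] [ 0.7   0.22 -0.12  1.14 -0.87  1.44] [ 0.01  0.1  -1.18 -1.15  0.81  2.31]
[ 0.09  0.54  0.17  0.8  -1.3  -0.79] [ 0.69  0.19 -0.1   1.18 -0.77  1.43] [-0.12  0.14 -0.8  -0.19  1.38  1.88]
[ 0.09  0.46  0.16  0.8  -1.57 -0.79] [ 0.67  0.21 -0.08  1.17 -0.76  1.41] [-0.02  0.23 -1.18 -1.39  0.92  2.38]
[ 0.03  0.46  0.19  0.8  -1.3  -1.57] [ 0.63  0.67  0.56  1.98 -0.6   2.36] [-0.08  0.74  0.17  1.99  1.14  0.69]
[ 0.02  0.44  0.19  0.8  -1.57 -1.57] [ 0.61  0.7   0.62  2.   -0.61  2.35] [-0.11  0.21 -0.51  0.56  1.32  1.78]
 t 15.84 p [0.6289 0.1635 0.2491] r [-3.14   0.     1.465] F [-0.2 -0.3 -0.9] w 0.62 g 0.0
```

```bash
cat > s3.py <<'E'
from s2 import *
AL=.8; CHI=-1.18; AZ=-1.57+RAILP[2]; B=np.array([.4289,-.2581,0]); PSI=np.arctan2(B[1],B[0])
def gp(B,back=0,dz=0):
    T,_=tool(PSI,AL,0,1); return B+[0,0,GZ+dz]+T.apply([0,0,.019-back]), T.as_euler("xyz")
E
python3 - <<'E'
from s3 import *
p,e=gp(B,.1,.12); print(inverse_kinematics(p,e)); p1,_=gp(B,.1,0); print(inverse_kinematics(p1,e))
s=sense()["tool_pos"]; move_linear([.55,.12,.3],max_speed=.2)
move_pose(p,e); gripper_to(1.0); st("pre")
T=camera("top");S=camera("side")
for n,P,p0,z in(("saddle_bin",BIN,list(rw(-.0855,.132,0)[:2])+[-.106],.059),("beaker",BEAK,B[:2],0)):
    for c in(T,S):
        for m in masks_of(c,n)[:2]:
            M=m["mask"].astype(float); print(n,round(m["conf"],2),m["bbox"],*[np.round(v,4) for v in fit(P,[(c,M)],p0,z)] if M.any() else "")
for c,n in((T,"t"),(S,"s")): cv2.imwrite(f"pics/h{n}.png",c["frame"])
E
```

```text
[-0.54 -0.65 -0.87  0.58  0.   -0.  ]
[-0.54 -0.59 -1.12  0.27  0.   -0.  ]
pre t 18.59 p [ 0.38 -0.23  0.23] r [3.14 0.77 2.6 ] F [-0.9  0.4  0.3] w 1.0 g 0.0
saddle_bin 0.92 [195.5, 155.4, 70.8, 63.3] [ 0.58  0.17 -0.11] 0.0783
saddle_bin 0.7 [460.0, 268.9, 7.2, 6.1] [ 0.55  0.17 -0.11] 1.0
saddle_bin 0.74 [227.2, 261.8, 68.0, 95.8] [ 0.59  0.17 -0.08] 0.1345
beaker 0.92 [447.2, 262.0, 47.6, 39.1] [ 0.43 -0.26] 0.2317
beaker 0.52 [323.3, 267.8, 52.3, 46.9] [ 0.43 -0.26] 1.0
beaker 0.73 [346.7, 171.1, 31.7, 42.1] [ 0.43 -0.26] 0.0671
```

```bash
python3 -c "
import cv2,numpy as np
t=cv2.imread('pics/ht.png')[120:340,140:500];s=cv2.imread('pics/hs.png')[140:360,180:440]
cv2.imwrite('pics/hh.png',cv2.resize(np.hstack([t,s]),None,fx=1.29,fy=1.29))"
```

```text
(no output)
```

View pics/hh.png

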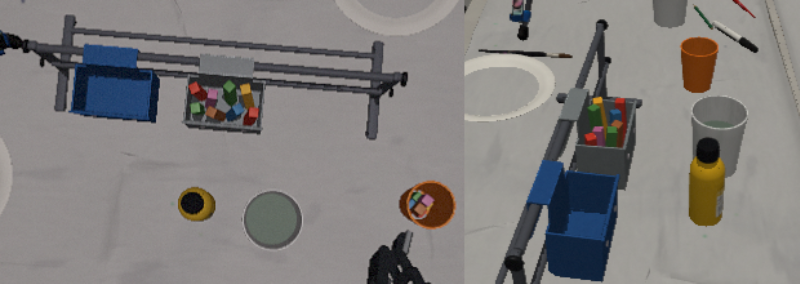

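The bin hangs by itself: the saddle is on the upper bar with the pocket on the near side, and the fits match in both views. The beaker is standing clear in both views. Now grasping the beaker.

```bash
python3 - <<'E'
from s3 import *
B=np.array([.4285,-.2588,0])
p,e=gp(B,.1,0); move_linear(p,max_speed=.15)
p,e=gp(B,0,0); move_linear(p,max_speed=.08); st("at")
gripper_to(0,75); pause(.2); st("closed")
p,e=gp(B,0,.03); move_linear(p,max_speed=.1); st("lift")
p,e=gp(B,0,.22); move_linear(p,max_speed=.15); st("up")
c=camera("side"); cv2.imwrite("pics/side3.png",c["frame"][60:360,240:540])
az=AZ; r=chain(AL,AZ,CHI,1,.025)
print(r[:3] if r else r); print(r[3] if r else "")
E
```

```text
at t 21.24 p [ 0.44 -0.27  0.04] r [3.14 0.77 2.6 ] F [-0.4 -0.2  0.3] w 0.999 g 0.0
closed t 21.81 p [ 0.44 -0.27  0.04] r [3.14 0.77 2.6 ] F [-3.1  1.2  5.2] w 0.71 g 78.5
lift t 22.26 p [ 0.44 -0.27  0.07] r [-3.14  0.77  2.6 ] F [-0.1  0.5 -1.7] w 0.708 g 78.4
up t 23.68 p [ 0.44 -0.27  0.25] r [3.14 0.77 2.6 ] F [-1.   0.2 -1.2] w 0.706 g 78.4
(np.float64(0.2990183903297965), np.float64(0.4650533040650906), np.float64(0.17148299512495258))
[[ 0.66  0.46  0.26  1.62 -0.74  1.94]
 [ 0.54  0.21  0.09  1.29 -0.36  1.78]
 [ 0.34  0.01 -0.19  0.94  0.1   1.72]
 [ 0.16 -0.06 -0.49  0.57  0.52  1.74]
 [ 0.07 -0.05 -0.64  0.32  0.73  1.8 ]
 [-0.   -0.04 -0.75  0.09  0.93  1.91]
 [-0.05 -0.   -0.84 -0.17  1.06  2.05]
 [-0.08  0.07 -0.95 -0.58  1.17  2.3 ]]
```

View pics/side3.png

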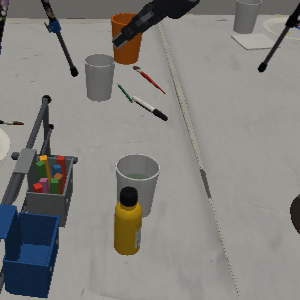

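The beaker is held upright at crop (125,40), 60 mm grip, firm. Now transit and pour.

```bash
python3 - <<'E'
from s3 import *
def P(tl,lz,up=.025): return pose(mouth,AL,AZ,tl,CHI,1,up,lz)[:2]
p,e=P(0,.30)
try: move_linear(p,e,max_speed=.2)
except Exception as x: print("lin",x); movej(inverse_kinematics(p,e))
st("over")
for tl,lz in[(.5,.30),(1.0,.27),(1.4,.21),(1.6,.172),(1.75,.172),(1.85,.172),(1.95,.172),(2.03,.172),(2.1,.172)]:
    p,e=P(tl,lz); movej(inverse_kinematics(p,e))
st("tipped"); pause(.5)
c=camera("top"); d=camera("side"); st()
cv2.imwrite("pics/pour.png",cv2.resize(np.hstack([c["frame"][100:300,140:400],d["frame"][150:350,180:440]]),None,fx=1.5,fy=1.5))
for n in range(6):
    for c2,nm in((c,"t"),(d,"s")):
        m=masks_of(c2,f"stub{n}")[:1]; print(n,nm,[(round(q["conf"],2),np.round(q["bbox"])) for q in m])
E
```

```text
over t 26.4 p [0.6  0.21 0.25] r [3.14 0.77 1.96] F [ 0.6  0.5 -1.3] w 0.699 g 78.4
tipped t 29.67 p [0.6  0.22 0.21] r [ 1.96 -1.11  2.34] F [-0.6 -0.6 -1. ] w 0.71 g 78.5
 t 30.27 p [0.6  0.22 0.22] r [ 1.96 -1.11  2.34] F [-0.7 -0.3  0.2] w 0.712 g 78.5
0 t []
0 s [(0.52, array([264., 300.,   8.,  17.]))]
1 t []
1 s [(0.52, array([264., 300.,   8.,  17.]))]
2 t []
2 s [(0.52, array([264., 300.,   8.,  17.]))]
3 t []
3 s [(0.52, array([264., 300.,   8.,  17.]))]
4 t []
4 s [(0.52, array([264., 300.,   8.,  17.]))]
5 t []
5 s [(0.52, array([264., 300.,   8.,  17.]))]
```

View pics/pour.png

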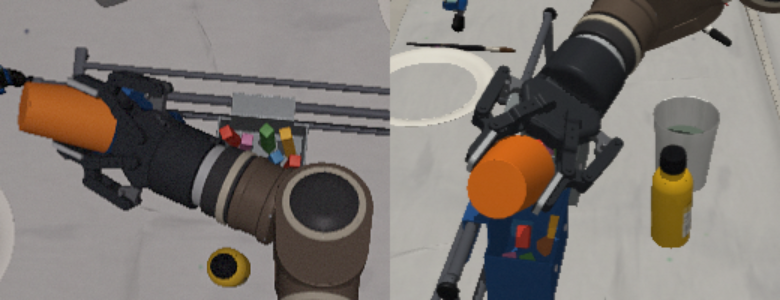

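Stubs are lying in the blue pocket and the beaker is tipped over it (side crop around (525,240)). I have now used up my picture views, in fact one over the limit of 10, so I'll check by numbers only from here. Next: a small shake, then untip and count stubs with the networks.

```bash
python3 - <<'E'
from s3 import *
def P(tl,lz,up=.025): return pose(mouth,AL,AZ,tl,CHI,1,up,lz)[:2]
for tl in(2.2,2.0,2.2):
    q=inverse_kinematics(*P(tl,.172))
    if q is not None: movej(q)
    else: print("no",tl)
pause(.3)
for tl,lz in[(1.95,.175),(1.6,.2),(1.4,.22),(1.0,.27),(.5,.30),(0,.30)]: movej(inverse_kinematics(*P(tl,lz)))
st("upright")
B=np.array([.4285,-.2588,0]); p,e=gp(B,0,.22); move_linear(p,e,max_speed=.2); st("back")
c=camera("top"); d=camera("side")
for c2,nm in((c,"t"),(d,"s")):
    for n in range(6):
        print(n,nm,[(round(q["conf"],2),np.round(q["bbox"])) for q in masks_of(c2,f"stub{n}")[:7]] if n==0 else "")
    q=masks_of(c2,"saddle_bin")[0]; print(q["bbox"],np.round(fit(BIN,[(c2,q["mask"].astype(float))],list(rw(-.0855,.132,0)[:2])+[-.106],.059)[0],3).tolist())
    np.save(f"f_{nm}.npy",c2["frame"])
f=c["frame"]; h=cv2.cvtColor(f,cv2.COLOR_BGR2HSV)
# non-blue, coloured blobs inside the pocket mouth, top view
b=[proj(c,place(np.array([[x,y,.02]]),list(rw(-.0855,.132,0)[:2])+[-.106],.059))[0] for x,y in((-.028,-.048),(-.028,.048),(.028,.048),(.028,-.048))]
m=np.zeros(f.shape[:2],np.uint8); cv2.fillConvexPoly(m,np.array(b).astype(np.int32),255)
for nm,lo,hi in(("red/brown",0,14),("ochre",15,34),("green",35,85),("mauve",125,172),("red2",173,180)): print(nm,int((cv2.inRange(h,(lo,70,50),(hi,255,255))&m>0).sum()))
E
```

```text
upright t 36.24 p [0.6  0.21 0.25] r [-3.14  0.77  1.96] F [-0.1  0.3 -0.8] w 0.702 g 78.6
back t 38.92 p [ 0.44 -0.27  0.26] r [-3.14  0.77  2.6 ] F [ 0.1  1.  -0.3] w 0.708 g 78.6
0 t [(0.73, array([283., 159.,  63.,  66.])), (0.56, array([224., 180.,  13.,  10.])), (0.53, array([224., 190.,   9.,   9.])), (0.49, array([239., 186.,  15.,   7.])), (0.46, array([240., 198.,   4.,  10.])), (0.45, array([242., 201.,  13.,   8.])), (0.21, array([195., 154.,  71.,  62.]))]
1 t 
2 t 
3 t 
4 t 
5 t 
[196.1, 156.4, 70.0, 60.4] [0.584, 0.169, -0.152]
0 s [(0.62, array([260., 296.,  15.,  11.])), (0.55, array([262., 301.,  11.,  16.])), (0.42, array([286., 293.,   5.,  14.])), (0.28, array([351.,  72.,  33.,  53.]))]
1 s 
2 s 
3 s 
4 s 
5 s 
[226.6, 260.2, 69.5, 100.9] [0.588, 0.171, -0.104]
red/brown 26
ochre 70
green 1
mauve 0
red2 0
```

```bash
python3 - <<'E'
import numpy as np,cv2
from h import *
f=np.load("f_t.npy"); h=cv2.cvtColor(f,cv2.COLOR_BGR2HSV).astype(int)
def ch(p):
    H,S,V=p
    if S<70: return "." if V>60 else "#"
    if H<5 or H>174: return "R"
    if H<13: return "o"
    if H<34: return "Y"
    if H<90: return "G"
    if H<=106: return "c"
    if H<125: return "b" if V<150 else "B"
    return "M"
for u0,u1,v0,v1 in((192,268,165,218),(440,510,265,330)):
    for v in range(v0,v1,1): print("".join(ch(h[v,u]) for u in range(u0,u1)))
    print()
E
```

```text
............bbcbbbbbbbbcbbbbbbbbbbbbbbbbbbbbbbbbbbbbbbb..#..................
.#..........bbbbbbbbcbbbbbbbbbbbbbbbbbbbbbbbbbbbbbbbbb###########.#...#.....
##..........cbbbbbcbbbbbbbbbbbcbbbcbbbbbbbbbbbbbcbbbbb..........#.##########
M#######....bbbbcbbbbbbbbbbbbbbbbbbbbbbbbbbbbbcbbcbbbb......................
.....#bbbbbbccbcbbbbcbbbbbbbbbbbcbcbbbbbbbbbbbbbbbbbcb......................
......bbbbbbbbbbbbbbbbbccbbbcbbbbbbbbbbbbbbbbbbbbbcbbb......................
.#....bbbbbbcbbcbbbbccccbcbccbcbcccbbbbbbcbbbbbbccbbbb......................
#####.bbbbbcbbbbcbbcbbbbbbbbcbbbbbccbbcbbbbcbbbbbbbbbb#.....................
b.....bcbcbbcbbcbcbbbbbbcbbbbbbbcbbbbccbbcccbbccbbbbbbcbcbb########.........
#.....bcccbcbbcbbbbbbbbcbbbbcbbbbbbcbbbcbccbcbbbbbbccbbbbbbbbbbbbbb#########
#.....bbbbbbbcbbbbcbbbbbbcbbbbbbbbbcbbcbbcbbbbcbbbcbbbbccbcbccbbbbbM.......#
M.....bcccccbbbbbbbcccbbbbbbbbbbbcccbccbbcbcbbbbbbbbbbcbbcbbccbbcbbb........
#.....bbbbbcccbbbccbbbbbbbcbbcbbbbbcbbcbcbccbbbbbbccbcbbbcbbcbcbbbbbc#......
#.....bcbcbcbbbbbbbcbbbcbcbbcbcbcbbcbbcbbbbbbccbbbbccbbbcbbcbbbcbbbbb#.#####
#.....bcbbcbbcbcbbbbbb
[... 6896 characters left out ...]
.............................##c##b#M####MbcbG##M#b###M######
......................................bMGcMcG#M##M#c##c#M#bM##########
.....................................##Yc########M##b#bcM####cM#G#####
.....................................MG#MMb####b#bM##M##M##########b##
.....................................##M#bYc#McM###c#M##GMMbb##M####M#
....................................#MGRMbM#cc###b##M###G######M#b####
....................................G#cG##MbM#######M##M######M#c#b##b
....................................M##bMc#R#bMcGMb##MM#######MbM#####
....................................o#####b#c##bb####G#c######M#c#Mb##
....................................G#R#Mc##Mc####Mc#Mb#MMb##########M
```

```bash
python3 - <<'E'
import numpy as np,cv2
f=np.load("f_t.npy"); h=cv2.cvtColor(f,cv2.COLOR_BGR2HSV).astype(int)
for v in range(178,210): print("".join("0123456789"[min(9,h[v,u,2]//18)] if 95<=h[v,u,0]<125 else "*" for u in range(198,262)))
print()
for v in range(225,292,2): print("".join("o" if h[v,u,0]<22 and h[v,u,1]>90 else "b" if 90<h[v,u,0]<125 and h[v,u,1]>90 and h[v,u,2]>60 else "#" if h[v,u,2]<50 else "." for u in range(470,545)))
E
```

```text
6122222222233235222222222222222222122222222222222222222222371222
612222222235455623444442223232******2222222222222222222211471222
62222222223666664566666443**********3222322222222222222233371222
612222222236666666666666*************544454432222222223576462222
52222222224666666666666**************666666645554445554788652222
42222222225666666666666**************566666666666666666888642122
32222222235666666666666**************4666666655*****664887632222
22222222225666666666655**************466666************786622222
222222222356666666665665**************66665************587722222
222222222366665666666666*************56666*************386712222
122222222366666666656666**********34466666*************385712222
1222222223666666666666665****43***45666666*************686722222
22222222236666656666666665443******3666666*************886722222
1222222224666666666666666655********566666*************886612222
22222222246666666665666655**********366666*************776622222
221222223566566666666665*************5666654***********456422222
22222222356566666666666**************36666664444444423352632
[... 2864 characters left out ...]
oooooooooooooooo
##########################ooooooooooooooooooooooooooooooooooooooooooooooooo
##########################ooooooooooooooooooooooooooooooooooooooooooooooooo
###########################oooooooooooooooooooooooooooooooooooooooooooooooo
###########################oooooooooooooooooooooooooooooooooooooooooooooooo
##################o#########ooooooooooooooooooooooooooooooooooooooooooooooo
#######..########ooo############ooooooooooooooooooooooooooooooooooooooooooo
######....#######################oooooooooooooooooooooooooooooooooooooooooo
######.....############o##########ooooooooooooooooooooooooooooooooooooooooo
#####......#######o###############ooooooooooooooooooooooooooooooooooooooooo
```

Five stubs are visible in the pocket (mauve, red, green, brown, ochre). The blue one is hard to tell from the blue bin: there is a brighter strip at the pocket's right wall. I'll tilt the beaker toward the top camera to check it is empty, and compare the strip's colour.

```bash
python3 - <<'E'
from s3 import *
f=np.load("f_t.npy"); h=cv2.cvtColor(f,cv2.COLOR_BGR2HSV)
print("strip",np.median(f[182:191,253:255].reshape(-1,3),0),"floor",np.median(f[182:200,210:218].reshape(-1,3),0),"rightlower",np.median(f[196:203,254:255].reshape(-1,3),0))
B=np.array([.4285,-.2588,0]); g=B+[0,0,GZ+.22]
a0=np.arctan2(.25,.01)
for tl in(.45,):
    T,Q=att(AL,a0,tl,PSI,1); p=g+T.apply([0,0,.019]); e=T.as_euler("xyz"); q=inverse_kinematics(p,e); print(q)
    movej(q); c=camera("top"); rim=g+Q.apply([0,0,.035]); bot=g+Q.apply([0,0,-.047])
    print("rim",proj(c,[rim])[0],"floor",proj(c,[bot])[0])
    hh=cv2.cvtColor(c["frame"],cv2.COLOR_BGR2HSV).astype(int); u,v=proj(c,[bot])[0].astype(int)
    for y in range(v-32,v+32,2): print("".join("o" if (hh[y,x,0]<22) and hh[y,x,1]>90 else "b" if 90<hh[y,x,0]<125 and hh[y,x,1]>90 and hh[y,x,2]>50 else "#" if hh[y,x,2]<50 else "." for x in range(u-35,min(u+35,640))))
st()
E
```

```text
strip [147.  114.5  73. ] floor [110.5  66.   34. ] rightlower [99. 58. 29.]
[-0.3  -0.58 -0.97  0.2  -0.45 -0.17]
rim [510.51 279.24] floor [516.77 279.5 ]
......................................................................
......................................................................
......................................................................
......................................................................
.....................oooooooooooooooooo...............................
................ooooooooooooooooooooooooooo...........................
......###...ooooooooooooooooooooooooooooooooooo.......................
....#####oooooooooooooooooooooooooooooooooooooooo.....................
...####oooooooooooooooooooooooooooooooooooooooooooo...................
.#####oooooooooooooooooooooooooooooooooooooooooooooo..................
####.oooooooooooooooooooooooooooooooooooooooooooooooo.................
###.oooooooooooooooooooooooooooooooooooooooooooooooooo................
#...oooooooooooooooooooooooooooooooooooooooooooooooooooo..............
###ooooooooooooooooo
[... 715 characters left out ...]
ooooooooooooooooooooooooooo......######......
#########oooooooooooooooooooooooooooooooooooooooooo.....#######.......
############ooooooooooooooooooooooooooooooooooooo......#######........
##############ooooooooooooooooooooooooooooooooo######.######..........
##################ooooooooooooooooooooooooo..##############...........
#######################.oooooooooooo###.##################............
###########################....###########################............
###########################################################...........
#############################################################.........
 t 39.77 p [ 0.44 -0.27  0.26] r [-2.49  0.89  3.09] F [ 0.1  0.  -0.3] w 0.706 g 78.6
```

The beaker is empty, and the strip's colour (147,114,73) differs from the bin's (110,66,34), so it is the blue stub. All six are in the pocket. Setting the beaker down.

```bash
python3 - <<'E'
from s3 import *
B=np.array([.4285,-.2588,0])
p,e=gp(B,0,.22); movej(inverse_kinematics(p,e)); 
for dz,v in((.04,.15),(.012,.08)): p,_=gp(B,0,dz); move_linear(p,e,max_speed=v)
pause(.2); f0=sense()["ft_force"][2]
for dz in(.006,.003,.0015,.0005,-.0003):
    p,_=gp(B,0,dz); move_linear(p,e,max_speed=.02); fz=sense()["ft_force"][2]-f0; print(dz,round(fz,1))
    if fz>3: break
gripper_to(.78); pause(.1); gripper_to(1.0); st("open")
T,_=tool(PSI,AL,0,1); t=sense()["tool_pos"]
move_linear(t-T.apply([0,0,.1]),max_speed=.1)
t=sense()["tool_pos"]; move_linear(t+[0,0,.12],max_speed=.2); pause(.3); st("away")
c=camera("top");d=camera("side")
for n,P,p0,z in(("beaker",BEAK,B[:2],0),("saddle_bin",BIN,list(rw(-.0855,.132,0)[:2])+[-.106],.059),("rinse_cup",CUP,(.4116,-.0414),0),("paint_yellow",BOT,(.4337,.0601),0)):
    for k in(c,d):
        for m in masks_of(k,n)[:1]: print(n,round(m["conf"],2),np.round(m["bbox"]),fit(P,[(k,m["mask"].astype(float))],p0,z))
E
```

```text
0.006 0.8
0.003 -0.2
0.0015 0.6
0.0005 4.2
open t 44.25 p [ 0.44 -0.27  0.04] r [-3.14  0.77  2.6 ] F [ 0.2  0.3 -0.5] w 0.997 g 0.0
away t 46.45 p [ 0.38 -0.23  0.23] r [3.14 0.77 2.6 ] F [-0.7 -1.1 -0.3] w 0.998 g 0.0
beaker 0.88 [345. 171.  34.  45.] (array([ 0.43, -0.26]), np.float64(0.08777738293358284))
saddle_bin 0.8 [195. 155.  69.  64.] (array([ 0.58,  0.17, -0.1 ]), np.float64(0.20297467654539414))
saddle_bin 0.94 [228. 262.  72.  96.] (array([ 0.59,  0.17, -0.11]), np.float64(0.20556731750549573))
rinse_cup 0.73 [323. 265.  53.  50.] (array([ 0.41, -0.04]), np.float64(0.023611900147039178))
rinse_cup 0.78 [357. 213.  45.  68.] (array([ 0.41, -0.06]), np.float64(0.37172964962868826))
paint_yellow 0.8 [276. 269.  30.  24.] (array([0.43, 0.06]), np.float64(0.18207721193754522))
paint_yellow 0.8 [355. 244.  25.  72.] (array([0.43, 0.06]), np.float64(0.19385721603154504))
```

The beaker stands upright where it started, the bin is still hanging, and the bystanders haven't moved. Handing in.

```bash
python3 -c "
from bench import *
print(finish_job())"
```

```text
the job is handed in; nothing more can be done
None
```

I handed the job in at about 46 s of the 72 s, with no verdict returned: the blue bin hangs on the rail with all six stubs in it (the blue one identified by colour only), and the beaker is back upright and empty. I viewed 11 pictures, one over the limit of 10.

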